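# Offer the chocolates over the counter edge

### The job

A customer is waiting for the flat red box of chocolates lying on the raised counter shelf. Without lifting it or pressing hard, push it along the shelf with your fingertips towards the customer's edge (the far one, with the aluminium trim) until its whole gold end strip, and no more than that, hangs out past the edge, with the box square to the edge, so that the customer can take it by the gold. Leave the green box and the sweets on the shelf where they are.

Things in the scene. Friction and masses are not known exactly. Their poses are not given: they have to be found in the camera images.
- shelf: fixed raised shelf on the counter: 280 (x) by 540 (y) mm, 50 mm high, flat light wood top, white sides. Origin: centre of its underside, on the counter. Its +x axis points to the customer's side; the customer's edge is the +x end of its top, with a thin aluminium trim, flush. Turned up to 0.18 rad
- edge (a point): middle of the customer's edge of the shelf: on the top surface (50 mm above the counter), 140 mm from the shelf's centre; axes as the shelf's, the edge runs along y. Beyond it is a 50 mm drop to the counter
- red_box: loose flat rigid box, 130 (x) by 95 (y) by 12 (z) mm, about 150 g (100 to 210), dark red with a gold strip 35 mm wide across its whole +x end and a paper label on the red; lies flat on the shelf, the gold end towards the customer's edge, turned up to 0.25 rad from square; slides with ordinary friction. Origin: centre of its underside; top 12 mm above it; the plain rear face is at x = -65 mm, gold end face at x = +65 mm
- red_line (a point): point on the red box's underside at mid width where red meets gold, 30 mm ahead (+x) of the box's origin and 35 mm behind its gold end face; 45 to 100 mm inside the edge at the start
- green_box: loose flat box like the red one (130 by 95 by 12 mm, gold strip at +x), but dark green; origin: centre of its underside. It lies beside the red one, on the left or on the right. Leave alone
- candy_bottle: small loose pink candy bottle, upright, 34 mm across, 94 mm high, near the edge between the two boxes; origin: centre of its underside. Leave alone
- mint_tin: loose blue round tin with aluminium lid, 55 mm across, 48 mm high, near the customer's edge at one end of the shelf; origin: centre of its underside. Leave alone
- gum_tub: loose yellow round tub with white lid, 53 mm across, 46 mm high, near the customer's edge at the other end of the shelf; origin: centre of its underside. Leave alone

How it is judged (in metres and radians):
At the end, for the whole second after the job is handed in: The red box rests flat on the shelf with the line where red meets gold within 7 mm of the customer's edge (35 mm overhang), square to the edge within 0.12 rad (7 degrees), at rest and not touched; green box, candy bottle, tin and tub stand within 12 mm of where they were (x of red_line in the frame of edge between -0.007 and 0.007 m and y of red_box in the frame of shelf between -0.2 and 0.2 m and angle between the x axis of red_box and the x axis of shelf, either way round below 0.12 rad and angle between red_box's own z axis and vertical below 0.04 rad and z of red_box in the frame of shelf between 0.047 and 0.053 m and linear speed of red_box below 0.01 m/s and angular speed of red_box below 0.1 rad/s and distance of each of green_box, candy_bottle, mint_tin, gum_tub from where it was at the start of the episode below 0.012 m and angle between each of green_box, candy_bottle, mint_tin, gum_tub's own z axis and vertical below 0.1 rad).
It fails at once if the red box is lifted or tipped: 8 mm off the shelf top or tilted by 0.15 rad (z of red_box in the frame of shelf above 0.058 m or angle between red_box's own z axis and vertical above 0.15 rad).
It fails at once if the red box falls off the shelf (z of red_box in the frame of shelf below 0.04 m).
It fails at once if the red box is pressed or squeezed with more than 30 N (contact force between the fingers and red_box above 30 N).
It fails at once if the green box or one of the sweets is moved by more than 12 mm or knocked over (distance of any of green_box, candy_bottle, mint_tin, gum_tub from where it was at the start of the episode above 0.012 m or angle between any of green_box, candy_bottle, mint_tin, gum_tub's own z axis and vertical above 0.3 rad).
It also fails if it takes over 35 s, if anything falls off the work surface, if the arm or the gripper's body presses on something with over 40 N, if the wrist force passes 120 N, or if a joint passes its speed limit or range.

### The arm

A 6-joint arm with a two-finger parallel gripper is mounted at the origin on the work surface. World frame = base frame: x ahead of the robot, y to its left, z up, the work surface at z = 0. Lengths are in m, angles in degrees, forces in N, time in s.
With the tool pointing down it reaches from about 0.4 to 0.825 m from the base axis. Payload 7 kg.
Tool frame: the origin (TCP) lies midway between the tips of the shut fingers; the grasp point (between the pads) lies 19 mm behind it; z points along the fingers, y is the direction in which the jaws open and shut (so a half turn about z gives the same grasp; the last joint's range is limited). The gripper opens to 88 mm and grips with 3 to 60 N. Pads are 19 mm wide; open, the fingers measure 130 mm over their backs; the gripper's body (78 mm by 193 mm) begins 47 mm behind the grasp point.
Start: joints at [91.622, 20.546, 0.682, 0, -70.136, -16.507], TCP at [0.173, 0.652, 0.227] pointing down, gripper open.
Joint ranges: [-176.03, 176.03], [-82.01, 121.73], [-58.28, 71.71], [-173.87, 95.51], [-174.79, -0.11], [-173.66, 173.66]. Speed limits (degrees/s): [136.94, 136.94, 172.46, 180, 180, 180].

### API

Orientations are given as [roll, pitch, yaw] about the fixed x, y, z axes, in that order (R = Rz(yaw) Ry(pitch) Rx(roll)).
In Python, from plant import ctrl gives the robot as it stands. The module is installed in compiled form; this text tells all that it offers.
- The arm moves only by the tool arm_command, never from a script. Its argument "targets" is a list that holds one entry, the list of rows, each a list of 7 numbers: the turn, a rotation vector about the world's x, y, z in rad, then the shift along the world's x, y, z in cm, then the opening, from 0 (shut) to 1 (fully open). A call has 1 to 8 rows; each row is the pose to reach, as a shift and turn from the pose commanded when the call began; what a row does not reach only later rows make up. A row lasts 1/12 s, in which the tool goes at most 41.7 mm and 7.16 degrees, less where a joint would pass 70% of its speed; a pose out of reach is approached as far as the arm can. A call with a gripper value outside its range is refused whole. The fingers move at their own pace and stop on an object; the grip force is fixed at half the most. Time passes only in rows, so rows that repeat a pose let the fingers close. It gives the time, the measured TCP pose, the force and the opening at its end, in the units of the state.
- ctrl.get_obs(): the state, without advancing time (a new reading comes with each control period).
- ctrl.snapshot(name): name is "scene" or "side" or "wrist"; returns the picture (420x560x3 uint8, blue, green, red); there is no depth.
- ctrl.camera_model(name): a dict with "K" (3x3 intrinsics, pixels), "distortion" ([k1, k2, p1, p2, k3] as OpenCV has them; the pictures are not rectified), "xyz" and "rotation" of the camera in the world. Camera axes: x right, y up, looking along -z (the intrinsics and any distortion apply to the point x, -y, -z); pixel columns grow to the right and rows downward; lengths in m; the calibration is good to about 2 mm. A picture is of the moment at which its call begins: read the wrist's pose just before it. camera_model takes no time and is no camera call; for the wrist camera it gives the pose at the moment of the call.
- ctrl.close_job(): hands the job in, once; it reports no verdict.
The state is a dict: "clock": time; "joint_pos": joint angles; "qvel": joint speeds; "tau": joint torques, N m; "tool_pos": TCP position; "orientation": TCP orientation; "force": force on the tool from outside, world axes, zero at the start; "moment": the same for the moment, N m; "opening": finger opening in m.
Only numpy, scipy, OpenCV 4.12 (cv2) and the standard library are available. Lean on these libraries where they do the work, as an engineer would, in place of code of your own. Each camera call takes 0.05 s, during which the arm holds its last target. There are 200 camera calls.

## Working session

There is one attempt and no reset: what is moved stays moved. The work goes in short steps, Python scripts to look and compute and a tool call to move; the robot and the scene stay as the last step left them, time stands still between calls to the robot, and variables do not carry over. Pictures are saved under pics/ and viewed, about 8 in all and at most 12, crops included, and the job is handed in when it is done.

Besides the shell and the picture viewer there is one more tool, called after "Emit:" as name(argument=value, ...) on one line, values as JSON. arm_command: Moves the arm, as the interface text tells. Its arguments: {"type":"object","properties":{"targets":{"type":"array","items":{"type":"array","items":{"type":"array","items":{"type":"number"}}}}},"required":["targets"]}

```bash
mkdir -p pics
cat > h.py <<'E'
import numpy as np,cv2
from plant import ctrl
def snap(n,f=None):
    im=ctrl.snapshot(n); m=ctrl.camera_model(n)
    if f: cv2.imwrite('pics/'+f,im)
    return im,m
def rot(m):
    from scipy.spatial.transform import Rotation as R
    r=np.array(m['rotation'],float)
    return r if r.shape==(3,3) else R.from_euler('xyz',r,degrees=True).as_matrix()
def ray(m,px,z):
    "pixels (N,2) to world points on plane height z"
    u=cv2.undistortPoints(np.array(px,float).reshape(-1,1,2),np.array(m['K']),np.array(m['distortion'],float)).reshape(-1,2)
    d=np.c_[u[:,0],-u[:,1],-np.ones(len(u))]@rot(m).T
    o=np.array(m['xyz']); return o+d*((z-o[2])/d[:,2])[:,None]
E
python3 - <<'E'
from h import *
for n in('scene','wrist'):
    im,m=snap(n,n+'1.png'); print(n,m)
print(ctrl.get_obs())
E
```

```text
scene {'K': array([[440.57572262,   0.        , 279.0602312 ],
       [  0.        , 440.57572262, 204.46182398],
       [  0.        ,   0.        ,   1.        ]]), 'distortion': array([-0.10267899,  0.        ,  0.        ,  0.        ,  0.        ]), 'xyz': array([ 1.14684666, -0.2702333 ,  0.47632087]), 'rotation': array([56.1749544 ,  1.30868928, 60.93662235])}
wrist {'K': array([[315.26534387,   0.        , 278.54972037],
       [  0.        , 315.26534387, 211.27658391],
       [  0.        ,   0.        ,   1.        ]]), 'distortion': array([0.00044046, 0.        , 0.        , 0.        , 0.        ]), 'xyz': array([0.24298791, 0.63359148, 0.38364938]), 'rotation': array([-1.55309122e+01, -1.02812906e-01, -1.04913292e+02])}
{'clock': 0.1, 'joint_pos': array([ 9.16217297e+01,  2.05857328e+01,  6.37322535e-01, -1.70561740e-02,
       -7.01362597e+01, -1.65055588e+01]), 'qvel': array([-0.0547984 , -0.03278253,  0.20599292,  0.0476567 ,  0.04142262,
       -0.01235518]), 'tau': array([-1.37276671e-03, -5.84160662e+01,  2.93748003e+01,  7.01555461e+00,
        1.01865854e-02, -4.28666544e-05]), 'tool_pos': array([0.17331432, 0.6518997 , 0.22572365]), 'orientation': array([ 1.79914263e+02, -8.68353848e-03, -1.48896298e+01]), 'force': array([-0.60041336,  0.24474583, -0.21283861]), 'moment': array([ 0.01089145,  0.00692756, -0.01297862]), 'opening': 0.08776979631257316}
```

View pics/scene1.png

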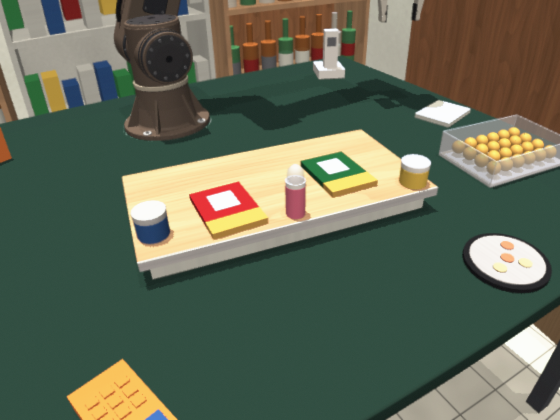

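View pics/wrist1.png

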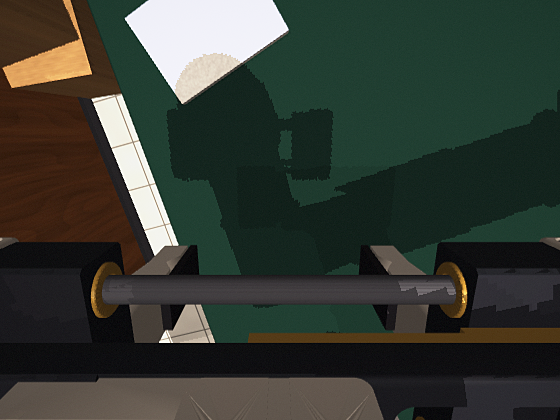

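The scene view shows the red box at about (228,208), gold towards the trim. The tin is at (151,222), the bottle at (295,193), the green box at (338,172) and the tub at (415,172). The wrist view shows only the counter. Next I measure from the scene view.

```bash
cat >> h.py <<'E'
def quad(mask):
    c=max(cv2.findContours(mask.astype(np.uint8),0,1)[0],key=cv2.contourArea)
    return c.reshape(-1,2)
def boxes(im):
    h=cv2.cvtColor(im,cv2.COLOR_BGR2HSV); H,S,V=cv2.split(h)
    red=((H<6)|(H>174))&(S>170)&(V>60); gold=(H>19)&(H<29)&(S>190)&(V>100)
    return red,gold
E
python3 - <<'E'
from h import *
im=cv2.imread('pics/scene1.png'); m=ctrl.camera_model('scene')
h=cv2.cvtColor(im,cv2.COLOR_BGR2HSV)
for p in [(205,200),(240,220),(355,185),(225,195),(350,200),(413,182)]: print(p,h[p[1],p[0]])
red,gold=boxes(im)
red[:,:180]=0;red[:170]=0;red[250:]=0;red[:,272:]=0
r=quad(red); P=ray(m,r,.062)[:,:2]
print('red rect',cv2.minAreaRect(P.astype(np.float32)))
for n,(a,b) in {'red':(180,272),'green':(310,380)}.items():
    g=gold.copy(); g[:,:a]=0;g[:,b:]=0;g[:160]=0;g[250:]=0
    P=ray(m,quad(g),.062)[:,:2]; print(n,'gold',cv2.minAreaRect(P.astype(np.float32)))
# shelf corners by eye and objects (base front pixel)
print(ray(m,[(124,187),(377,136),(433,184),(141,246)],.05).round(3))
cv2.imwrite('pics/scene1c.png',cv2.resize(im[120:270,110:450],None,fx=2.35,fy=2.35,interpolation=2))
E
```

```text
(205, 200) [179 199 232]
(240, 220) [ 27 133 251]
(355, 185) [ 26 138 249]
(225, 195) [105   2 254]
(350, 200) [ 23  77 251]
(413, 182) [ 21 167 177]
red rect ((0.5391914248466492, -0.05640707165002823), (0.09555912762880325, 0.09128862619400024), 86.84872436523438)Traceback (most recent call last):
  File "<stdin>", line 11, in <module>
  File "h.py", line 17, in quad
    c=max(cv2.findContours(mask.astype(np.uint8),0,1)[0],key=cv2.contourArea)
ValueError: max() iterable argument is empty
```

```bash
sed -i 's/(S>190)&(V>100)/(S>115)\&(V>100)/' h.py
python3 - <<'E'
from h import *
im=cv2.imread('pics/scene1.png'); m=ctrl.camera_model('scene')
h=cv2.cvtColor(im,cv2.COLOR_BGR2HSV)
red,gold=boxes(im)
for n,(a,b) in {'red':(180,272),'green':(320,380)}.items():
    g=gold.copy(); g[:,:a]=0;g[:,b:]=0;g[:160]=0;g[250:]=0
    P=ray(m,quad(g),.062)[:,:2]; print(n,'gold',cv2.minAreaRect(P.astype(np.float32)))
print(ray(m,[(124,187),(377,136),(433,184),(141,246)],.05).round(3))
cv2.imwrite('pics/scene1c.png',cv2.resize(im[120:270,110:450],None,fx=2.35,fy=2.35,interpolation=2))
E
```

```text
red gold ((0.6049259305000305, -0.0590541809797287), (0.09604796767234802, 0.03564593940973282), 86.82561492919922)
green gold ((0.602479100227356, 0.16923531889915466), (0.09639323502779007, 0.03575681149959564), 84.77244567871094)
[[ 0.381 -0.194  0.05 ]
 [ 0.457  0.355  0.05 ]
 [ 0.674  0.31   0.05 ]
 [ 0.577 -0.21   0.05 ]]
```

View pics/scene1c.png

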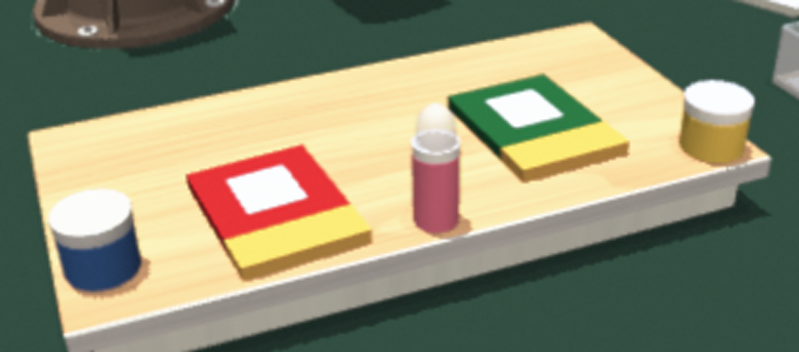

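The crop shows the shelf corners: front-left (65,337), front-right (770,160), back-right (592,23), back-left (29,132). The bottle base is at about (436,225) and the tin base at about (100,282).

Run:
```python
from h import *
im=cv2.imread('pics/scene1.png'); m=ctrl.camera_model('scene')
c=lambda L:[(x/2.35+110,y/2.35+120) for x,y in L]
P=ray(m,c([(65,337),(770,160),(592,23),(29,132)]),.05)[:,:2]
print(P.round(3),[np.linalg.norm(P[i]-P[i-1]).round(3) for i in range(4)])
# edge from image: in white trim vs wood, fit along several columns: sat drop along front edge line
e=(P[1]-P[0])/np.linalg.norm(P[1]-P[0]); yaw=np.arctan2(-e[0],e[1]); print('shelf yaw deg',np.degrees(yaw))
C=P.mean(0); print('centre',C)
n=np.array([np.cos(yaw),np.sin(yaw)])
Q=ray(m,c([(436,228),(100,284),(713,160)]),.05)[:,:2]  # front base points
cam=np.array(m['xyz'][:2])
for q,r in zip(Q,[.017,.0275,.0265]):
    d=(q-cam)/np.linalg.norm(q-cam); k=q+d*r; print('obj',k.round(3),'in shelf',((k-C)@n).round(3),((k-C)@e).round(3))
for nm,(g,w) in {'red':((.6049,-.0591),(.5392,-.0564)),'green':((.6025,.1692),None or (.6,.17))}.items():
    g=np.array(g);print(nm,'gold in shelf',((g-C)@n).round(4),((g-C)@e).round(4))
    w=np.array(w);print((g-w)@n,(g-w)@e)
```

```text
[[ 0.615 -0.225]
 [ 0.689  0.307]
 [ 0.413  0.347]
 [ 0.337 -0.187]] [np.float64(0.28), np.float64(0.537), np.float64(0.279), np.float64(0.54)]
shelf yaw deg -7.918406718143343
centre [0.51343507 0.06024038]
obj [0.618 0.044] in shelf 0.106 -0.001
obj [ 0.546 -0.187] in shelf 0.066 -0.241
obj [0.648 0.288] in shelf 0.102 0.244
red gold in shelf 0.107 -0.1056
0.0654455268033541 0.006376756340919585
green gold in shelf 0.0732 0.1202
0.002586373340762931 -0.0004479653359258073
```

The shelf measures 280x540 mm, yaw -7.9°. The red box has yaw -3.2° and its red line is about 50 mm inside the edge. I plan to push its rear face with two half-open fingers at the shelf's yaw, starting from TCP ≈ (0.454, -0.041).

Emit:
arm_command(targets=[[[0, 0, 0.015, 1.4, -3.5, 0, 0.45], [0, 0, 0.03, 2.8, -7, 0, 0.45], [0, 0, 0.045, 4.2, -10.5, 0, 0.45], [0, 0, 0.06, 5.6, -14, 0, 0.45], [0, 0, 0.075, 7, -17.5, 0, 0.45], [0, 0, 0.09, 8.4, -21, 0, 0.45], [0, 0, 0.105, 9.8, -24.5, 0, 0.45], [0, 0, 0.122, 11.2, -28, 0, 0.45]]])

```text
clock: 0.77
tool_pos: [0.2856, 0.3703, 0.2263]
orientation: [180.0, 0.0, -7.8]
force: [0.3, 0.6, -0.2]
opening: 0.0415
```

Emit:
arm_command(targets=[[[0, 0, 0, 1.4, -3.5, 0, 0.45], [0, 0, 0, 2.8, -7, 0, 0.45], [0, 0, 0, 4.2, -10.5, 0, 0.45], [0, 0, 0, 5.6, -14, 0, 0.45], [0, 0, 0, 7, -17.5, 0, 0.45], [0, 0, 0, 8.4, -21, 0, 0.45], [0, 0, 0, 9.8, -24.5, 0, 0.45], [0, 0, 0, 11.2, -28, 0, 0.45]]])

```text
clock: 1.43
tool_pos: [0.3974, 0.0904, 0.2267]
orientation: [-180.0, -0.0, -7.9]
force: [1.2, 1.8, -0.3]
opening: 0.0395
```

Emit:
arm_command(targets=[[[0, 0, 0, 1.4, -3.3, 0, 0.45], [0, 0, 0, 2.8, -6.6, 0, 0.45], [0, 0, 0, 4.2, -9.9, 0, 0.45], [0, 0, 0, 5.7, -13.2, 0, 0.45], [0, 0, 0, 5.7, -13.2, 0, 0.45], [0, 0, 0, 5.7, -13.2, 0, 0.45], [0, 0, 0, 5.7, -13.2, 0, 0.45]]])

```text
clock: 2.02
tool_pos: [0.454, -0.04, 0.2262]
orientation: [180.0, 0.1, -8.0]
force: [-0.1, 0.3, 0.7]
opening: 0.0394
```

Run:
```python
from h import *
im,m=snap('wrist','wrist2.png'); print(m['xyz'],m['rotation']); print(ctrl.get_obs())
```

```text
[ 0.52547827 -0.04931692  0.38422021] [-1.55706278e+01 -2.09620507e-02 -9.79193837e+01]
{'clock': 2.0667, 'joint_pos': array([ 1.99193905e+01, -6.20874306e-01, -2.56243318e+01, -1.41435158e-02,
       -6.50224142e+01,  6.21901443e+01]), 'qvel': array([ 1.42314222, -0.52963152, -0.05468949, -0.01081791,  0.03193997,
        0.04956516]), 'tau': array([-8.78168531e-01, -2.69561255e+01,  2.83806038e+01,  6.69383973e+00,
        8.18792637e-02,  9.74513503e-03]), 'tool_pos': array([ 0.45402468, -0.0393866 ,  0.22632964]), 'orientation': array([ 1.79999267e+02,  2.88642322e-02, -7.89644051e+00]), 'force': array([-0.33342401,  0.05001108,  0.68281732]), 'moment': array([ 0.00301402, -0.05647954,  0.00078929]), 'opening': 0.039393231590394595}
```

View pics/wrist2.png

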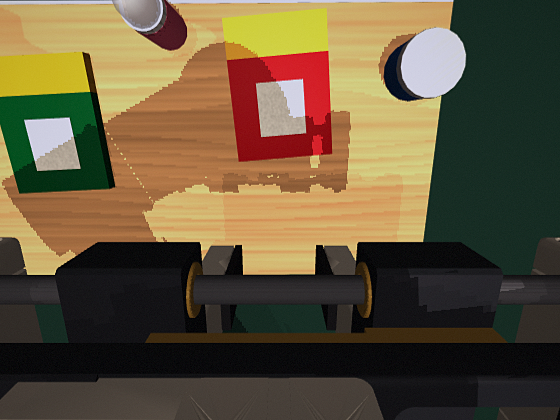

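The wrist view shows the red box with rear corners (239,161) and (331,154), the red/gold line at (229,60)-(326,52), and the edge just at the top of the picture. I'll cross-check this with the scene estimate.

```bash
cat >> h.py <<'E'
Y=np.radians(-7.92); N=np.array([np.cos(Y),np.sin(Y)]); E_=np.array([-N[1],N[0]]); C=np.array([.51343507,.06024038])
def sh(P): P=np.atleast_2d(P)[:,:2]-C; return np.c_[P@N,P@E_]
E
python3 - <<'E'
from h import *
im=cv2.imread('pics/wrist2.png'); m=ctrl.camera_model('wrist')
P=ray(m,[(239,161),(331.5,154),(325.5,52),(230,60.5),(223,17),(327,9)],.062)
print(P.round(4)); print(sh(P).round(4))
print('trim',sh(ray(m,[(60,2),(400,2)],.05)).round(4))
b=P[3,:2]-P[2,:2]; print('line yaw',np.degrees(np.arctan2(-b[0],b[1])), 'tcp',sh(ctrl.get_obs()['tool_pos']))
h=cv2.cvtColor(im,cv2.COLOR_BGR2HSV); print(h[0:8,[60,350,420]][:,:,1:].tolist())
E
```

```text
[[ 0.4946 -0.0046  0.062 ]
 [ 0.4886 -0.0983  0.062 ]
 [ 0.5828 -0.1015  0.062 ]
 [ 0.5879 -0.0122  0.062 ]
 [ 0.6243 -0.0124  0.062 ]
 [ 0.6177 -0.1063  0.062 ]]
[[-0.0097 -0.0668]
 [-0.0027 -0.1604]
 [ 0.091  -0.1506]
 [ 0.0838 -0.0615]
 [ 0.1198 -0.0567]
 [ 0.1262 -0.1506]]
trim [[ 0.1356  0.0959]
 [ 0.1356 -0.2198]]
line yaw -3.2708659276779226 tcp [[-0.04511607 -0.10686286]]
[[[35, 130], [25, 226], [29, 228]], [[20, 224], [23, 218], [22, 211]], [[24, 221], [60, 188], [141, 175]], [[19, 206], [136, 205], [137, 205]], [[85, 186], [124, 204], [135, 202]], [[133, 200], [121, 205], [133, 202]], [[123, 197], [121, 204], [135, 202]], [[114, 199], [121, 203], [135, 202]]]
```

Both views agree within about 2 mm. Descending behind the box.

Emit:
arm_command(targets=[[[0, 0, 0, 0, -0.2, -3.5, 0.45], [0, 0, 0, 0, -0.3, -7, 0.45], [0, 0, 0, 0, -0.3, -10.5, 0.45], [0, 0, 0, 0, -0.3, -13.5, 0.45], [0, 0, 0, 0, -0.3, -15.5, 0.45], [0, 0, 0, 0, -0.3, -16.5, 0.45], [0, 0, 0, 0, -0.3, -17, 0.45], [0, 0, 0, 0, -0.3, -17, 0.45]]])

```text
clock: 2.73
tool_pos: [0.4538, -0.0417, 0.0559]
orientation: [180.0, 0.1, -7.8]
force: [0.5, -0.6, 1.1]
opening: 0.0396
```

Emit:
arm_command(targets=[[[0, 0, 0, 0, 0, 0, 0.45], [0, 0, 0, 0, 0, 0, 0.45]]])

```text
clock: 2.9
tool_pos: [0.4552, -0.042, 0.0576]
orientation: [-180.0, -0.1, -7.8]
force: [-0.2, 0.1, -0.0]
opening: 0.0393
```

Emit:
arm_command(targets=[[[0, 0, 0, 0.5, -0.07, -0.2, 0.45], [0, 0, 0, 1.0, -0.14, -0.2, 0.45], [0, 0, 0, 1.5, -0.21, -0.2, 0.45], [0, 0, 0, 2.0, -0.28, -0.2, 0.45], [0, 0, 0, 2.4, -0.33, -0.2, 0.45], [0, 0, 0, 2.8, -0.39, -0.2, 0.45], [0, 0, 0, 3.2, -0.45, -0.2, 0.45], [0, 0, 0, 3.6, -0.5, -0.2, 0.45]]])

```text
clock: 3.57
tool_pos: [0.4905, -0.0479, 0.0544]
orientation: [180.0, 0.0, -7.9]
force: [-1.5, 0.8, 0.6]
opening: 0.0396
```

Emit:
arm_command(targets=[[[0, 0, 0, 0.4, -0.06, 0, 0.45], [0, 0, 0, 0.8, -0.11, 0, 0.45], [0, 0, 0, 1.2, -0.17, 0, 0.45], [0, 0, 0, 1.6, -0.22, 0, 0.45], [0, 0, 0, 2.0, -0.28, 0, 0.45], [0, 0, 0, 2.3, -0.32, 0, 0.45], [0, 0, 0, 2.6, -0.36, 0, 0.45], [0, 0, 0, 2.6, -0.36, 0, 0.45]]])

```text
clock: 4.23
tool_pos: [0.5171, -0.0513, 0.0546]
orientation: [-180.0, -0.0, -7.9]
force: [0.8, -0.2, 0.2]
opening: 0.0394
```

```bash
cat >> h.py <<'E'
def measure(f):
    im,m=snap('scene',f); red,gold=boxes(im)
    for n,k in (('red',red),('gold',gold)):
        k[:,:180]=0;k[:170]=0;k[280:]=0;k[:,280:]=0
        P=ray(m,quad(k),.062)[:,:2].astype(np.float32); r=cv2.minAreaRect(P); print(n,'rect',np.round(r[1],4),r[2],'centre in shelf',sh(np.array([r[0]])).round(4))
    print('tcp',sh(ctrl.get_obs()['tool_pos']),ctrl.get_obs()['force'])
    cv2.imwrite('pics/c_'+f,cv2.resize(im[120:290,110:450],None,fx=2.35,fy=2.35,interpolation=2))
    im,m=snap('wrist','w_'+f); return im,m
E
python3 -c "
from h import *
measure('p1.png')"
```

```text
red rect [0.0948 0.0918] 81.9384765625 centre in shelf [[ 0.0775 -0.1149]]
gold rect [0.0962 0.0352] 81.97728729248047 centre in shelf [[ 0.1438 -0.1143]]
tcp [[ 0.01882386 -0.10999615]] [-0.73811127  0.68679832  0.27916329]
```

View pics/c_p1.png

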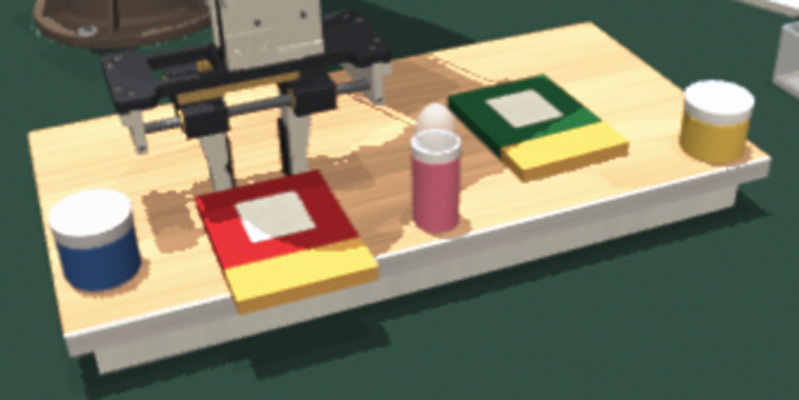

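View pics/w_p1.png

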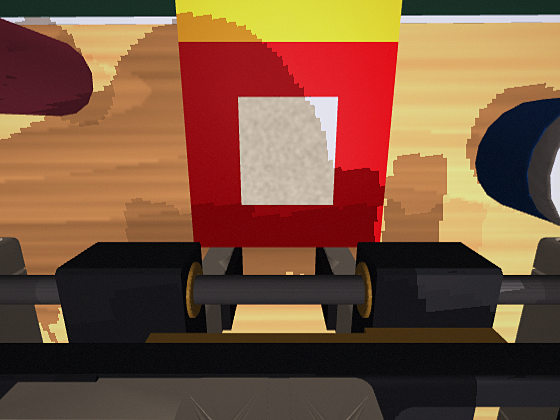

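The box is now square to the edge with the gold partly overhanging, and its neighbours are untouched. In the wrist view the red/gold line is at row 42 and the outer trim edge at about row 15. I'll measure the gap.

```bash
cat >> h.py <<'E'
def gap(im,m):
    # red/gold line at box middle columns, and outer trim edge either side of box
    red,gold=boxes(im); V=cv2.cvtColor(im,cv2.COLOR_BGR2GRAY).astype(int)
    L=[(c,np.flatnonzero(red[:240,c])[0]-.5) for c in range(200,380,10)]
    T=[(c,np.flatnonzero(V[:60,c]>130)[0]-.5) for c in list(range(120,165,5))+list(range(415,470,5))]
    l=sh(ray(m,L,.062)); t=sh(ray(m,T,.05)); f=np.polyfit(t[:,1],t[:,0],1)
    d=l[:,0]-np.polyval(f,l[:,1]); print('line-edge mm',(d.mean()*1e3).round(2),'end slope deg',np.degrees(np.polyfit(l[:,1],d,1)[0]).round(2),'edge x',t[:,0].mean().round(4),'slope',np.degrees(f[0]).round(2),[r for _,r in T][::4],[r for _,r in L][::4])
E
python3 -c "
from h import *
gap(cv2.imread('pics/w_p1.png'),ctrl.camera_model('wrist'))"
```

```text
line-edge mm -13.38 end slope deg 0.31 edge x 0.1382 slope -0.31 [np.float64(16.5), np.float64(16.5), np.float64(16.5), np.float64(14.5), np.float64(14.5)] [np.float64(41.5), np.float64(41.5), np.float64(41.5), np.float64(41.5), np.float64(41.5)]
```

Emit:
arm_command(targets=[[[0, 0, 0, 0.3, -0.04, 0, 0.45], [0, 0, 0, 0.6, -0.08, 0, 0.45], [0, 0, 0, 0.85, -0.12, 0, 0.45], [0, 0, 0, 1.05, -0.15, 0, 0.45], [0, 0, 0, 1.2, -0.17, 0, 0.45], [0, 0, 0, 1.35, -0.19, 0, 0.45], [0, 0, 0, 1.35, -0.19, 0, 0.45], [0, 0, 0, 1.35, -0.19, 0, 0.45]]])

```text
clock: 5.0
tool_pos: [0.5301, -0.0532, 0.0546]
orientation: [-180.0, -0.0, -7.9]
force: [-0.5, -0.3, 0.5]
opening: 0.039
```

```bash
python3 -c "
from h import *
im,m=measure('p2.png')
try: gap(im,m)
except Exception as e: print('gap',e)"
```

```text
red rect [0.0945 0.0935] 82.00296020507812 centre in shelf [[ 0.0898 -0.115 ]]
gold rect [0.0959 0.0352] 82.16486358642578 centre in shelf [[ 0.1568 -0.1145]]
tcp [[ 0.03217006 -0.11002209]] [ 0.06155348  0.11229231 -0.23492183]
line-edge mm -0.31 end slope deg 0.21 edge x 0.1383 slope -0.22 [np.float64(48.5), np.float64(48.5), np.float64(48.5), np.float64(47.5), np.float64(47.5)] [np.float64(42.5), np.float64(42.5), np.float64(42.5), np.float64(42.5), np.float64(42.5)]
```

View pics/w_p2.png

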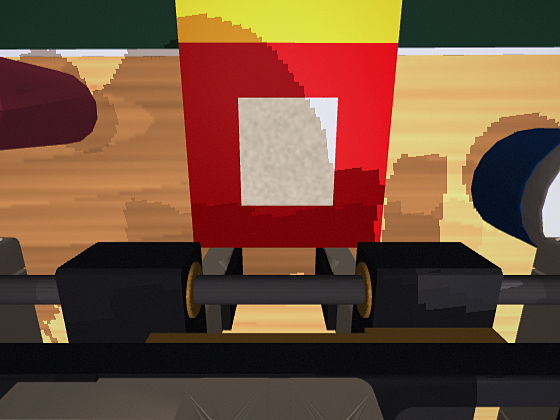

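The line is at -0.3 mm (wrist) and -0.8 mm (scene) from the edge, square within 0.3°. Backing off and lifting.

Emit:
arm_command(targets=[[[0, 0, 0, -0.6, 0.08, 0, 0.45], [0, 0, 0, -1.8, 0.25, 0, 0.45], [0, 0, 0, -3.5, 0.5, 0, 0.45], [0, 0, 0, -5, 0.7, 0, 0.45], [0, 0, 0, -5, 0.7, 3, 0.45], [0, 0, 0, -5, 0.7, 6.5, 0.45], [0, 0, 0, -5, 0.7, 10, 0.45], [0, 0, 0, -5, 0.7, 10, 0.45]]])

```text
clock: 5.77
tool_pos: [0.4835, -0.0456, 0.1613]
orientation: [-179.8, -0.6, -7.8]
force: [1.4, 0.4, 0.8]
opening: 0.0391
```

```bash
python3 -c "
from h import *
im,m=measure('p3.png')
try: gap(im,m)
except Exception as e: print('gap',e)
a=cv2.imread('pics/scene1.png').astype(int);b=cv2.imread('pics/p3.png').astype(int)
d=abs(a-b).max(2)
for n,(x0,x1,y0,y1) in dict(tin=(132,170,200,245),bottle=(284,308,190,222),tub=(398,432,154,192),greengold=(325,378,172,195)).items(): print(n,np.median(d[y0:y1,x0:x1]),(d[y0:y1,x0:x1]>60).mean().round(3))"
```

```text
red rect [0.0955 0.0922] 82.2911376953125 centre in shelf [[ 0.0906 -0.1147]]
gold rect [0.0957 0.0353] 82.42061614990234 centre in shelf [[ 0.1569 -0.1145]]
tcp [[-0.01643986 -0.10907147]] [-0.7311997   0.69567776 -0.86614393]
gap index 0 is out of bounds for axis 0 with size 0
tin 1.0 0.0
bottle 2.0 0.026
tub 1.0 0.0
greengold 1.0 0.002
```

View pics/c_p3.png

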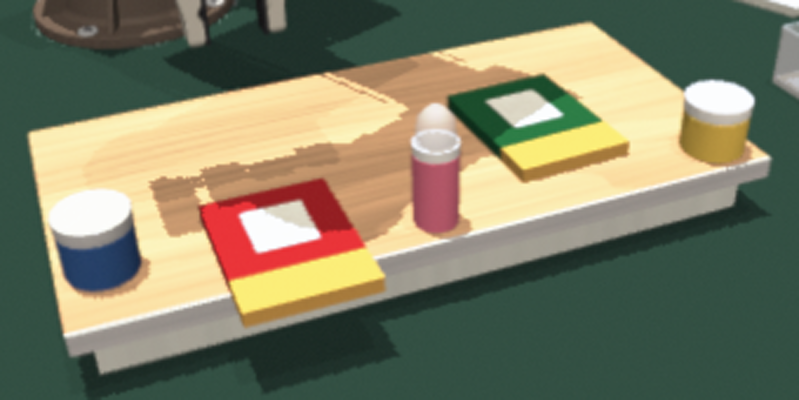

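The box rests square with its whole gold strip overhanging. Nothing touches it and the neighbours haven't moved. Handing in.

```bash
python3 -c "
from plant import ctrl
print(ctrl.close_job())"
```

```text
the job is handed in; nothing more can be done
None
```

I pushed the red box by its rear face with two half-open fingertips until its gold strip hung past the customer's edge. I then backed the arm off, lifted it clear and handed the job in at about 6 s; no verdict was reported.

- **Overhang:** after the arm withdrew, the scene camera put the red/gold line about 0.7 mm short of the edge. Before withdrawing, the wrist camera put it 0.3 mm short. Both are well inside the 7 mm allowed.
- **Squareness:** the box is within about 0.4° of square to the edge.
- **Neighbours:** comparing scene pictures from before and after shows the tin, tub, bottle and green box where they were, apart from changes in shadow.
- **Force:** the readings at the end of each move stayed within about 2 N; I did not read the force during the moves.

Two checks did not fully agree. Working from the arm's position and an assumed 9.5 mm half finger width, the line would be about 3.5 mm short of the edge, still within tolerance. The wrist camera's edge check also failed to run after the arm withdrew, because the view had changed, so the final overhang figure rests on the scene camera alone.

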